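# Change the panel over to the standby supply

## Task

The changeover panel lying on the bench is running from the mains: its black rocker breaker is on and the steel interlock slide locks the orange standby rocker off. Change it over to standby by pressing with the closed fingertips: press the near half of the black rocker until it snaps off, push the slide by its black lug to the left as far as it goes, so that it covers the black rocker's near end instead, then press the far half of the orange rocker until it snaps on. Only press and push: do not pick up, tip or shift the panel, and leave the other things on the bench where they are.

Things in the scene. Friction and masses are not known exactly. Their poses are not given: they have to be found in the camera images.
- panel: grey steel changeover panel (about 4 kg, loose) lying on its back, 170 (x) x 216 (y) mm, cover face 81 mm above the bench, conduit connectors sticking out 35 mm left and right. Origin: centre of its underside; x to its far edge (away from the robot), y to its left, z up. Black (mains) rocker breaker at x +10, y +40 mm, orange (standby) one at x +10, y -40 mm; lamps 14 mm high at x +64 mm
- mains_rocker (a joint): black rocker, 60 (x) x 33 (y) mm, rad: +0.2 = on (far half down, near half up), -0.2 = off (near half down). Over-centre spring: pressed in the middle of the raised half it gives way at about 3 N, passes the middle (0) and snaps to the other end, where it stays; the pressed point sinks about 7 mm. The frame round it is 5 mm high
- standby_rocker (a joint): orange rocker, the same: +0.2 = on (far half down), -0.2 = off (near half down). While the slide covers its near end it cannot be switched on
- slide (a joint): interlock slide, m: 0 = at the right end of its guide, covering the near end of the orange rocker; +0.044 = at the left stop, covering the near end of the black rocker. It starts within 4 mm of 0. It slides with about 1.5 N and stays where it is left. It runs into the raised near end of a rocker that is on
- mains_rocker_near (a point): point on the surface in the middle of the black rocker's near half, 18 mm from the pivot (moves with the rocker): press it down to switch off
- standby_rocker_far (a point): point on the surface in the middle of the orange rocker's far half, 18 mm from the pivot (moves with the rocker): press it down to switch on
- slide_lug (a point): centre of the top of the slide's upright black lug, 16 (x) x 9 (y) mm, 18 mm high above the slide's steel plate (50 (x) x 70 (y) mm, lug at mid-length, top face 10.5 mm above the panel's cover). Push the lug's right flank to the panel's left (+y). The guide's lip, 18 mm nearer to the robot than the lug's middle, is 15 mm above the cover with its screws
- octagon_box: grey octagonal steel junction box, 65x65x38 mm, loose on the bench to the left of the panel. Origin: centre of its underside
- coupling_a: grey pipe coupling standing on end, 44 mm across, 41 mm high, loose to the left of the panel, by its conduit connector. Origin: centre of its underside
- conduit_body_b: grey cast conduit body, 36x130x39 mm, loose to the right of the panel. Origin: centre of its underside
- box_cover_a: flat grey box cover, 104x66x10 mm, loose, farther to the right of the panel. Origin: centre of its underside
- carton_part_0: orange and white part carton, 76x53x62 mm, standing farther to the left. Origin: centre of its underside
- union_a: rusty pipe union standing on end, 47x54x47 mm, farther to the left. Origin: centre of its underside

How it is judged:
By the outcome, as a careful person would: the job done as asked, in the order asked, and still so for the second after the job is handed in, with the robot touching nothing.
It also fails if it takes over 38 s, if anything falls off the work surface, if the arm or the gripper's body presses on something with over 40 N, if the wrist force passes 120 N, or if a joint passes its speed limit or range.

## Robot

A 6-joint arm with a two-finger parallel gripper is mounted at the origin on a cart in front of the work surface, level with it; the furniture and walls round the work are solid. World frame = base frame: x ahead of the robot, y to its left, z up, the work surface at z = 0. Lengths are in mm, angles in degrees, forces in N, time in s.
With the tool pointing down it reaches from about 300 to 850 mm from the base axis. Payload 4.2 kg.
Tool frame: the origin (TCP) lies at the very end of the fingers, on their centre line; the grasp point (between the pads) lies 19 mm behind it (env.grip_depth is the distance from the TCP to the grasp point, in mm); z points along the fingers, y is the line along which they close (so a half turn about z gives the same grasp; the last joint's range is limited). The gripper opens to 91 mm and grips with 3 to 60 N. Pads are 32 mm wide; open, the fingers measure 118 mm over their backs; the gripper's body (76 mm by 178 mm) begins 60 mm behind the grasp point.
Start: joints at [-74.886, 18.312, 89.639, -0, 72.044, -1.146], TCP at [161.006, -552.015, 213.976] pointing down, gripper open.
Joint ranges: [-177.97, 177.97], [-48.28, 115.42], [12.27, 149.76], [-77.06, 257.06], [2.81, 150.46], [-146.56, 146.56]. Speed limits (degrees/s): [147.25, 147.25, 180, 180, 180, 180].

## Interface

Orientations are given as [roll, pitch, yaw] about the fixed x, y, z axes, in that order (R = Rz(yaw) Ry(pitch) Rx(roll)).
In Python, from workcell import env, cams gives the robot as it stands.
- The arm moves only by the tool apply_moves, never from a script. Its argument "deltas" is a list of rows, each a list of 5 numbers: the shift along the tool's x, y, z in m, then the turn about the tool's z in rad, then the opening, from -1 (shut) to 1 (fully open), so that 0 is half open. In form: [[tx, ty, tz, roll, gripper], ...]. A call has 1 to 5 rows; each row is the pose to reach, as a shift and turn from the pose commanded when the call began, along the tool's axes at that moment; what a row does not reach only later rows make up. A row lasts 1/10 s, in which the tool goes at most 50 mm and 8.59 degrees, less where a joint would pass 70% of its speed; a pose out of reach is approached as far as the arm can. A call with a gripper value outside its range is refused whole. The fingers move at their own pace and stop on an object; "grip_force" is the grip in N (left out, the last holds). Time passes only in rows, so rows that repeat a pose let the fingers close. It gives the time, the measured TCP pose, the force, the opening and the grip force at its end, in the units of the state.
- env.state(): the state, without advancing time (a new reading comes with each control period).
- cams.grab_frame(name): name is "scene" or "top" or "wrist"; returns the picture (400x640x3 uint8, blue, green, red); there is no depth.
- cams.get_calibration(name): a dict with "mtx" (3x3 intrinsics, pixels), "eye" and "attitude" of the camera in the world; the wrist camera has in their place "tool_from_camera" (4x4, takes a point from camera to tool coordinates, whose origin is the TCP and whose axes are the flange's). Camera axes: x right, y down, z forward; pixel columns grow to the right and rows downward; lengths in mm; the calibration is good to about 2 mm. A picture is of the moment at which its call begins: read the wrist's pose just before it. get_calibration takes no time and is no camera call.
- env.job_done(): hands the job in; it is judged then, once.
The state is a dict: "time_s": time; "qpos": joint angles; "qvel": joint speeds; "effort": joint torques, N m; "ee_pos": TCP position; "ee_rot": TCP orientation; "force": force on the tool from outside, world axes, zero at the start; "torque": the same for the moment, N m; "gripper_width": finger opening in mm; "gripper_force": force on a finger pad.
Only numpy, scipy, OpenCV 4.12 (cv2) and the standard library are available. Lean on these libraries where they do the work, as an engineer would, in place of code of your own. Each camera call takes 0.05 s, during which the arm holds its last target. There are 200 camera calls.

## Working session

There is one attempt and no reset: what is moved stays moved. The work goes in short steps, Python scripts to look and compute and a tool call to move; the robot and the scene stay as the last step left them, time stands still between calls to the robot, and variables do not carry over. Pictures are saved under pics/ and viewed, at most 10 in all, crops included, and the job is handed in when it is done.

Besides the shell and the picture viewer there is one more tool, called as name(argument=value, ...) on one line, values as JSON. apply_moves: Moves the arm, as the interface text tells. Its arguments: {"type":"object","properties":{"deltas":{"type":"array"},"grip_force":{"type":"number"}},"required":["deltas"]}

```bash
mkdir -p pics; python3 - <<'E'
from workcell import env, cams
import cv2
s=env.state(); print(s)
for n in("top","scene"):
    cv2.imwrite(f"pics/{n}0.png",cams.grab_frame(n)); print(n,cams.get_calibration(n))
print(cams.get_calibration("wrist"))
E
```

```text
{'time_s': 0.0, 'qpos': array([-7.48870551e+01,  1.83511327e+01,  8.97055895e+01, -6.72650344e-04,
        7.20437092e+01, -1.14655042e+00]), 'qvel': array([-0.03612271,  0.03422385,  0.01741125,  0.07897364, -0.0521444 ,
       -0.15042083]), 'effort': array([ 4.38265079e-04, -4.12458372e+01, -2.31972349e+01,  7.29816710e-02,
        4.54911974e-02, -1.58238681e-04]), 'ee_pos': array([ 160.85395852, -551.52240105,  213.13091011]), 'ee_rot': array([-1.79899576e+02, -1.37021119e-03,  1.62597020e+01]), 'force': array([ 0.02017664, -0.2986541 ,  0.17914029]), 'torque': array([-0.02124616, -0.00696632,  0.01028927]), 'gripper_force': 0.0, 'gripper_width': 91.38530935064253}
top {'mtx': array([[366.52024471,   0.        , 317.64562079],
       [  0.        , 366.52024471, 195.78814314],
       [  0.        ,   0.        ,   1.        ]]), 'eye': array([ 360.03007286,   30.15299143, 1058.28234878]), 'attitude': array([-171.63197735,   -0.76339792,  -90.45324105])}
scene {'mtx': array([[401.09868291,   0.        , 311.19936602],
       [  0.        , 401.09868291, 204.36746083],
       [  0.        ,   0.        ,   1.        ]]), 'eye': array([171.71110126, 661.1998226 , 909.14592164]), 'attitude': array([-1.38910519e+02, -1.20746151e-01, -1.53694904e+02])}
{'mtx': array([[333.34276614,   0.        , 318.04654662],
       [  0.        , 333.34276614, 199.25579264],
       [  0.        ,   0.        ,   1.        ]]), 'tool_from_camera': array([[-6.45316497e-05, -9.72338795e-01, -2.33574964e-01,
         6.51587781e+01],
       [ 9.99999529e-01, -2.88872210e-04,  9.26255252e-04,
        -2.38879483e-02],
       [-9.68107232e-04, -2.33574794e-01,  9.72338356e-01,
        -1.71904514e+02],
       [ 0.00000000e+00,  0.00000000e+00,  0.00000000e+00,
         1.00000000e+00]])}
```

View pics/top0.png

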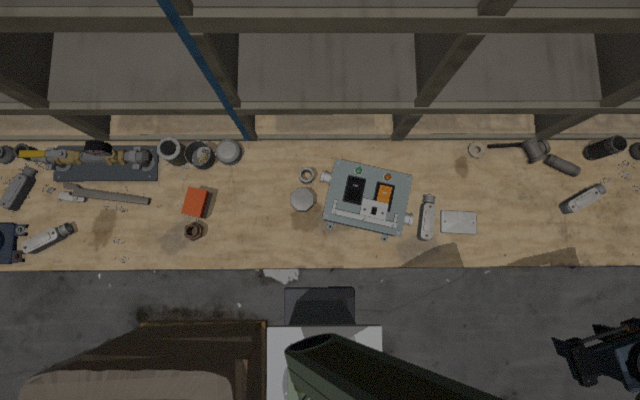

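View pics/scene0.png

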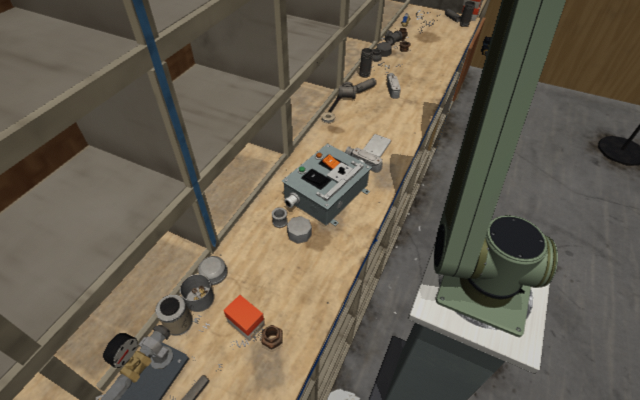

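The top view shows the panel centred near (367,198), turned some 8° clockwise. The black rocker is near (354,190), the orange one near (385,193) and the lug near (374,210). The scene view agrees. Next I'll get a rough position and move the wrist camera above it.

```bash
cat > h.py <<'E'
import numpy as np, cv2
from scipy.spatial.transform import Rotation as R
from workcell import env, cams
def rot(a): return R.from_euler('xyz',a,degrees=True).as_matrix()
def pose(n,s=None):
    c=cams.get_calibration(n)
    if n!="wrist": return c['mtx'],rot(c['attitude']),np.array(c['eye'])
    s=s or env.state(); T=c['tool_from_camera']; A=rot(s['ee_rot'])
    return c['mtx'],A@T[:3,:3],A@T[:3,3]+s['ee_pos']
def ray(P,uv,z):
    K,A,e=P; d=A@np.linalg.solve(K,[*uv,1.]); return e+d*(z-e[2])/d[2]
def proj(P,p):
    K,A,e=P; q=K@(A.T@(np.asarray(p)-e)); return q[:2]/q[2]
def move(p,yaw=None):
    s=env.state(); A=rot(s['ee_rot']); print("delta m",np.round(A.T@(np.asarray(p)-s['ee_pos'])/1000,4),"yaw now",s['ee_rot'][2])
E
python3 - <<'E'
from h import *
P=pose("top")
im=cv2.imread("pics/top0.png")
for n,uv,z in [("black",(354,190),88),("orange",(385,193),88),("lug",(374,210),110)]: print(n,ray(P,uv,z))
for uv in[(337,160),(412,174),(404,237),(323,221)]: print(ray(P,uv,81))
# shelf front edge
for z in (0,200,400): print(z,ray(P,(360,139),z))
s=env.state();print(rot(s['ee_rot']))
c=ray(P,(370,200),88); print(c)
E
```

```text
black [517.79324556 -81.67757744  88.        ]
orange [ 509.15336835 -164.86827592   88.        ]
lug [ 461.12208662 -130.15207723  110.        ]
[602.36265454 -37.75717787  81.        ]
[ 562.24806495 -241.95833345   81.        ]
[ 391.53393576 -212.82803998   81.        ]
[435.59734446   2.2412418   81.        ]
0 [ 686.55041981 -113.25181969    0.        ]
200 [624.84281459 -86.15039231 200.        ]
400 [563.13520937 -59.04896493 400.        ]
[[ 9.59996438e-01  2.80011939e-01 -3.89962067e-04]
 [ 2.80012209e-01 -9.59995339e-01  1.45327002e-03]
 [ 3.25711898e-05 -1.50432818e-03 -9.99998868e-01]]
[ 490.43304097 -123.95779628   88.        ]
```

apply_moves(deltas=[[0.038, -0.028, 0, 0, -1], [0.076, -0.056, 0, 0, -1], [0.114, -0.084, 0, 0, -1], [0.152, -0.112, 0, 0, -1], [0.19, -0.14, 0, 0, -1]], grip_force=20)

```text
time_s: 0.6
ee_pos: [304.8, -362.7, 213.7]
ee_rot: [-180.0, 0.0, 16.2]
force: [1.0, -0.5, 0.1]
gripper_width: 54.3
gripper_force: 0.0
```

apply_moves(deltas=[[0.038, -0.028, 0, 0, -1], [0.076, -0.056, 0, 0, -1], [0.114, -0.084, 0, 0, -1], [0.152, -0.112, 0, 0, -1], [0.19, -0.14, 0, 0, -1]])

```text
time_s: 1.1
ee_pos: [448.0, -175.0, 213.8]
ee_rot: [180.0, 0.0, 16.3]
force: [1.3, 0.6, 0.0]
gripper_width: 14.1
gripper_force: 0.0
```

apply_moves(deltas=[[0.026, -0.02, 0, 0.14, -1], [0.05, -0.039, 0, 0.28, -1], [0.05, -0.039, 0, 0.42, -1], [0.05, -0.039, 0, 0.487, -1], [0.05, -0.039, 0, 0.487, -1]])

```text
time_s: 1.6
ee_pos: [484.3, -124.9, 213.5]
ee_rot: [180.0, 0.1, -11.6]
force: [0.1, 0.2, 0.6]
gripper_width: 0.5
gripper_force: 0.0
```

```bash
python3 - <<'E'
from h import *
import pickle
s=env.state(); im=cams.grab_frame("wrist"); cv2.imwrite("pics/w1.png",im); pickle.dump(s,open("s1.pkl","wb")); print(s['time_s'],s['ee_pos'],s['ee_rot'],s['force'],s['gripper_width'])
E
```

```text
1.6 [ 484.34849084 -124.93567298  213.49553126] [ 1.79997660e+02  5.64041891e-02 -1.15844773e+01] [0.05705769 0.2496268  0.64133722] 0.4889589454365424
```

View pics/w1.png

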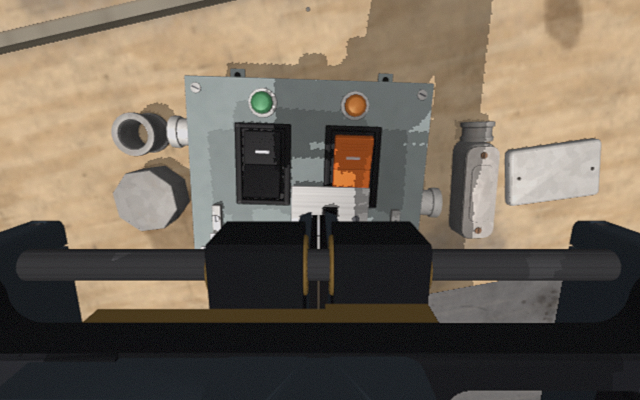

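The wrist view shows the panel's far edge from (187,76) to (434,83), the lamps at (261,102) and (355,105), the black frame at 236–291 × 122–204 and the orange frame at 326–381 × 126–208. The gripper hides the lug, so I'm backing off for a second view.

apply_moves(deltas=[[-0.04, 0, 0, 0, -1], [-0.09, 0, 0, 0, -1], [-0.09, 0, 0, 0, -1], [-0.09, 0, 0, 0, -1]])

```text
time_s: 2.05
ee_pos: [395.8, -107.3, 214.3]
ee_rot: [180.0, -0.1, -11.6]
force: [1.1, 0.1, 0.8]
gripper_width: 0.6
gripper_force: 0.0
```

```bash
python3 - <<'E'
from h import *
import pickle
s=env.state(); im=cams.grab_frame("wrist"); cv2.imwrite("pics/w2.png",im); pickle.dump(s,open("s2.pkl","wb")); print(s['time_s'],s['ee_pos'],s['ee_rot'])
cv2.imwrite("pics/w2c.png",cv2.resize(im[20:300,150:470],None,fx=2,fy=2,interpolation=cv2.INTER_CUBIC))
E
```

```text
2.05 [ 395.8065811  -107.32937968  214.30256717] [ 1.79989644e+02 -8.73500949e-02 -1.16254121e+01]
```

View pics/w2c.png

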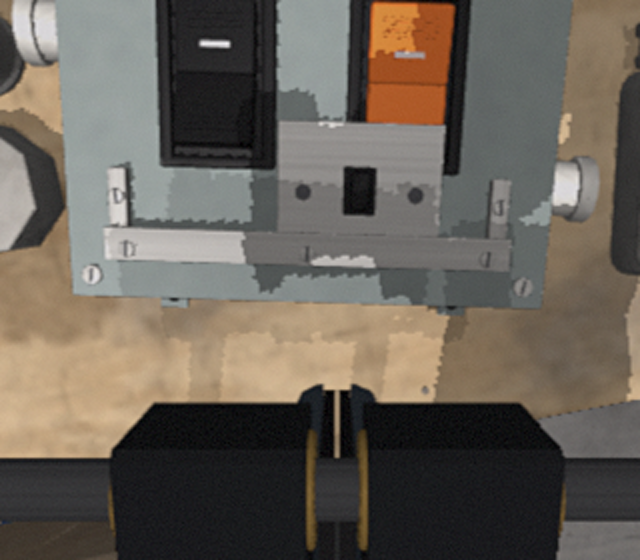

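The crop shows the lug top centred at crop (360,191), which is full-image (330,115.5). The cover's near corners are at crop (74,294) and (543,308), the black rocker's near end is at crop y≈160, and the slide plate spans crop x 277–445.

```bash
python3 - <<'E'
from h import *
import pickle
s1,s2=[pickle.load(open(f"s{i}.pkl","rb")) for i in(1,2)]
P1,P2=pose("wrist",s1),pose("wrist",s2)
fl,fr=ray(P1,(187,76),81)[:2],ray(P1,(434,83),81)[:2]
nl,nr=[ray(P2,(u/2+150,v/2+20),81)[:2] for u,v in((74,294),(543,308))]
print("corners",fl,fr,nl,nr,"sizes",np.linalg.norm(fl-fr),np.linalg.norm(nl-nr),np.linalg.norm(fl-nl),np.linalg.norm(fr-nr))
c=(fl+fr+nl+nr)/4; y=(fl-fr)+(nl-nr); yaw=np.degrees(np.arctan2(-y[0],y[1])); print(c,yaw)
A=rot([0,0,yaw])[:2,:2]; L=lambda p:np.round(A.T@(p[:2]-c),1)
W=lambda x,y:np.round(c+A@[x,y],1)
for n,uv,z in [("lampG",(261,102),95),("lampO",(355,105),95),("blkframe",(263.5,163),86),("orframe",(353.5,167),86)]: print(n,L(ray(P1,uv,z)))
f=lambda u,v,z:L(ray(P2,(u/2+150,v/2+20),z))
print("lug",f(360,191,109.5),"plateL",f(277,190,91.5),"plateR",f(442,190,91.5),"plate far",f(360,123,91.5),"near visible",f(360,233,91.5),"lip",f(300,232,96),f(300,262,96))
print("blk near end",f(217,165,86))
print("W black near",W(-8,40),"W orange far",W(28,-40)); lg=f(360,191,109.5); print("W lug",W(*lg),"W lug right",W(lg[0],lg[1]-30))
E
```

```text
corners [606.27759657 -34.95888082] [ 557.81411193 -242.90983677] [442.3107552    5.82150877] [ 392.31156254 -204.67733783] sizes 213.52355706749077 216.35545679795632 168.96202308771524 169.86117222465634
[ 499.67850656 -119.18113666] -13.241025934153582
lampG [64.2 40.6]
lampO [ 64.  -38.2]
blkframe [11.8 40.4]
orframe [ 10.5 -40.8]
lug [-35.2 -20.3] plateL [-35.6  14.7] plateR [-33.6 -56. ] plate far [ -7.4 -19.9] near visible [-52.7 -21.6] lip [-52.8   4.3] [-65.6   4.1]
blk near end [-25.7  41.2]
W black near [501.1 -78.4] W orange far [ 517.8 -164.5]
W lug [ 460.8 -130.9] W lug right [ 453.9 -160.1]
```

All of this matches the given sizes: lamps at (64, ±40), lug at (−35, −20), and a lug-to-plate-edge distance of 35 mm. The panel centre is (499.7, −119.2) with yaw −13.2°. I'm moving over the near half of the black rocker.

apply_moves(deltas=[[0.04, -0.02, 0, 0, -1], [0.08, -0.04, 0, 0.028, -1], [0.0984, -0.0495, 0, 0.028, -1], [0.0984, -0.0495, 0.04, 0.028, -1], [0.0984, -0.0495, 0.08, 0.028, -1]])

```text
time_s: 2.6
ee_pos: [506.2, -78.8, 133.4]
ee_rot: [-180.0, -0.3, -13.2]
force: [-0.5, -0.5, -1.1]
gripper_width: 0.6
gripper_force: 0.0
```

apply_moves(deltas=[[0, 0, 0.005, 0, -1], [0, 0, 0.01, 0, -1], [0, 0, 0.015, 0, -1], [0, 0, 0.015, 0, -1]])

```text
time_s: 3.0
ee_pos: [503.7, -78.9, 119.9]
ee_rot: [-180.0, -0.1, -13.3]
force: [-0.2, -0.9, -1.1]
gripper_width: 0.5
gripper_force: 0.0
```

apply_moves(deltas=[[-0.002, 0, 0.003, 0, -1], [-0.002, 0, 0.006, 0, -1], [-0.002, 0, 0.009, 0, -1], [-0.002, 0, 0.012, 0, -1], [-0.002, 0, 0.012, 0, -1]])

```text
time_s: 3.5
ee_pos: [500.4, -78.1, 106.6]
ee_rot: [180.0, 0.0, -13.2]
force: [-0.2, -0.3, -0.1]
gripper_width: 0.4
gripper_force: 0.0
```

apply_moves(deltas=[[0, 0, 0.001, 0, -1], [0, 0, 0.002, 0, -1], [0, 0, 0.003, 0, -1], [0, 0, 0.003, 0, -1]])

```text
time_s: 3.9
ee_pos: [500.7, -78.1, 103.8]
ee_rot: [180.0, 0.0, -13.2]
force: [-0.4, -0.1, -0.6]
gripper_width: 0.6
gripper_force: 0.0
```

apply_moves(deltas=[[0, 0, 0.001, 0, -1], [0, 0, 0.002, 0, -1], [0, 0, 0.003, 0, -1], [0, 0, 0.003, 0, -1]])

```text
time_s: 4.3
ee_pos: [500.6, -78.1, 100.8]
ee_rot: [180.0, 0.0, -13.2]
force: [0.1, 0.4, -0.2]
gripper_width: 0.5
gripper_force: 0.0
```

apply_moves(deltas=[[0, 0, 0.001, 0, -1], [0, 0, 0.002, 0, -1], [0, 0, 0.003, 0, -1], [0, 0, 0.003, 0, -1]])

```text
time_s: 4.7
ee_pos: [500.7, -78.1, 98.0]
ee_rot: [180.0, 0.0, -13.2]
force: [-0.0, 0.2, 2.2]
gripper_width: 0.7
gripper_force: 1.1
```

apply_moves(deltas=[[0, 0, 0.001, 0, -1], [0, 0, 0.002, 0, -1], [0, 0, 0.002, 0, -1]])

```text
time_s: 5.0
ee_pos: [500.4, -78.1, 95.7]
ee_rot: [180.0, 0.0, -13.2]
force: [-1.2, 0.3, 2.4]
gripper_width: 0.4
gripper_force: 0.7
```

apply_moves(deltas=[[0, 0, 0.001, 0, -1], [0, 0, 0.002, 0, -1], [0, 0, 0.002, 0, -1]])

```text
time_s: 5.3
ee_pos: [501.0, -78.2, 93.7]
ee_rot: [180.0, -0.0, -13.2]
force: [-0.0, -0.5, 0.1]
gripper_width: 0.4
gripper_force: 0.1
```

The force dropped from 2.4 N to 0, so the black rocker has snapped off. Lifting and moving to the right of the lug.

apply_moves(deltas=[[0, 0, -0.036, 0, -1], [0, 0, -0.036, 0, -1], [-0.012, 0.046, -0.036, 0, -1], [-0.024, 0.092, -0.036, 0, -1], [-0.024, 0.092, -0.036, 0, -1]])

```text
time_s: 5.8
ee_pos: [454.2, -165.6, 129.5]
ee_rot: [179.9, 0.0, -13.5]
force: [0.6, 0.3, 0.2]
gripper_width: 0.5
gripper_force: 0.0
```

apply_moves(deltas=[[0, 0, 0.01, 0, -1], [0, 0, 0.02, 0, -1], [0, 0, 0.028, 0, -1], [0, 0, 0.028, 0, -1]])

```text
time_s: 6.2
ee_pos: [455.6, -160.9, 100.1]
ee_rot: [-180.0, 0.2, -13.2]
force: [-0.5, 0.2, -0.2]
gripper_width: 0.5
gripper_force: 0.0
```

```bash
python3 - <<'E'
from h import *
s=env.state(); c=np.array([499.7,-119.2]); print(s['time_s'],s['ee_pos'],rot([0,0,-13.24])[:2,:2].T@(s['ee_pos'][:2]-c),s['force'])
E
```

```text
6.2 [ 455.63539613 -160.89104023  100.08781958] [-33.34481368 -50.67499926] [-0.52885144  0.20448167 -0.24581882]
```

apply_moves(deltas=[[0, -0.006, 0, 0, -1], [0, -0.012, 0, 0, -1], [0, -0.018, 0, 0, -1], [0, -0.024, 0, 0, -1], [0, -0.03, 0, 0, -1]])

```text
time_s: 6.7
ee_pos: [463.3, -133.9, 102.3]
ee_rot: [179.8, -0.1, -13.1]
force: [-4.8, -16.6, 1.4]
gripper_width: 0.3
gripper_force: 9.0
```

apply_moves(deltas=[[0, -0.005, 0, 0, -1], [0, -0.01, 0, 0, -1], [0, -0.015, 0, 0, -1], [0, -0.018, 0, 0, -1], [0, -0.018, 0, 0, -1]])

```text
time_s: 7.2
ee_pos: [464.5, -120.7, 102.3]
ee_rot: [179.3, 0.2, -12.9]
force: [-9.3, -21.3, 4.1]
gripper_width: -0.1
gripper_force: 11.6
```

The force is too high, so I'm backing off and looking before going on.

apply_moves(deltas=[[0, 0.01, 0, 0, -1], [0, 0.015, 0, 0, -1], [0, 0.015, -0.05, 0, -1], [-0.05, 0.015, -0.1, 0, -1], [-0.1, 0.015, -0.11, 0, -1]])

```text
time_s: 7.7
ee_pos: [386.3, -111.4, 208.0]
ee_rot: [-180.0, -0.4, -13.2]
force: [-1.5, -1.0, 1.4]
gripper_width: 0.3
gripper_force: 0.0
```

apply_moves(deltas=[[0, 0, 0, 0, -1], [0, 0, 0, 0, -1]])

```text
time_s: 7.9
ee_pos: [384.1, -110.8, 205.9]
ee_rot: [-180.0, -0.2, -13.2]
force: [0.2, -0.5, 0.5]
gripper_width: 0.5
gripper_force: 0.0
```

```bash
python3 - <<'E'
from h import *
import pickle
s=env.state(); im=cams.grab_frame("wrist"); pickle.dump(s,open("s3.pkl","wb")); print(s['time_s'],s['ee_pos'],s['ee_rot'])
cv2.imwrite("pics/w3c.png",cv2.resize(im[0:290,130:490],None,fx=2,fy=2,interpolation=cv2.INTER_CUBIC))
E
```

```text
7.9 [ 384.10900642 -110.82939631  205.85289732] [-1.79976587e+02 -1.71057133e-01 -1.32476977e+01]
```

View pics/w3c.png

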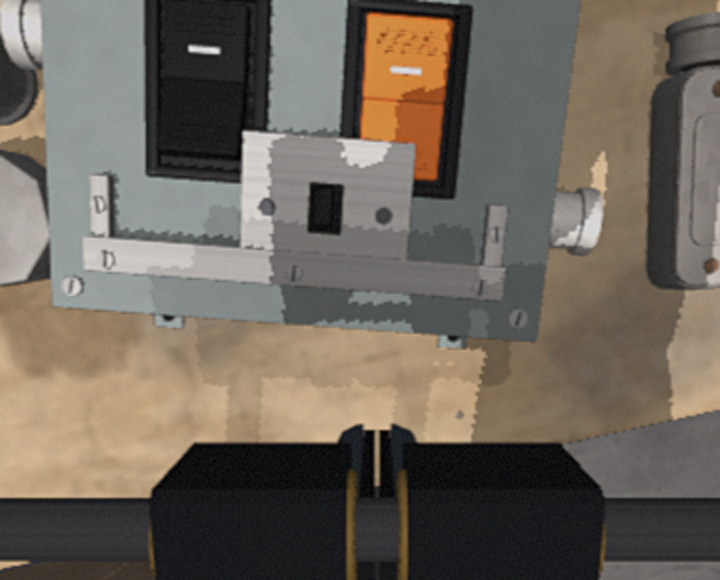

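The slide stopped about 10 mm along: its left edge, at crop x≈242, meets the black rocker, so that rocker is still on. The panel also appears turned. Its near corners are at crop (52,304) and (536,342), and the lug is at (325,208). I'll re-measure the pose.

```bash
python3 - <<'E'
from h import *
import pickle
s=pickle.load(open("s3.pkl","rb")); P=pose("wrist",s)
g=lambda u,v,z:ray(P,(u/2+130,v/2),z)[:2]
nl,nr=g(52,304,81),g(536,342,81); print(nl,nr,np.linalg.norm(nl-nr))
y=nl-nr; yaw=np.degrees(np.arctan2(-y[0],y[1])); A=rot([0,0,yaw])[:2,:2]; c=(nl+nr)/2+A@[85,0]; print("c",c,"yaw",yaw)
f=lambda u,v,z:np.round(A.T@(g(u,v,z)-c),1)
print("lug",f(325,208,109.5),"plateL",f(242,195,91.5),"plateR",f(411,205,91.5),"bframe near L/R",f(147,174,86),f(268,183,86),"o frame near",f(453,196,86),"blk mark",f(204,48,92),"or mark",f(405,70,92))
E
```

```text
[453.3726801   20.00409147] [ 387.5180393  -185.62453192] 215.91656831093522
c [ 501.39529849 -108.73525466] yaw -17.75818827874217
lug [-35.8 -12.2] plateL [-32.6  23.5] plateR [-31.1 -46.2] bframe near L/R [-27.1  64.4] [-26.7  13.9] o frame near [-25.8 -63.7] blk mark [21.4 40.1] or mark [ 19.7 -39.2]
```

The panel moved about 10 mm and turned 4.5° because the rocker had stopped just short of centre. The contact was at its outer end, so it needs about 6 mm of travel. I'll undo the shift first by pushing the lug's left flank back along the same line, then press the rocker deeper.

apply_moves(deltas=[[0.04, -0.022, 0, 0, -1], [0.081, -0.045, 0, 0, -1], [0.081, -0.045, 0.04, 0, -1], [0.081, -0.045, 0.075, 0, -1], [0.081, -0.045, 0.075, 0, -1]])

```text
time_s: 8.45
ee_pos: [470.4, -84.9, 124.7]
ee_rot: [180.0, 0.7, -13.2]
force: [-1.1, 0.1, 0.3]
gripper_width: 0.5
gripper_force: 0.0
```

apply_moves(deltas=[[0, 0, 0.01, 0, -1], [0, 0, 0.02, 0, -1], [0, 0, 0.029, 0, -1], [0, 0, 0.029, 0, -1], [0, 0, 0.029, 0, -1]])

```text
time_s: 8.95
ee_pos: [473.4, -86.2, 101.5]
ee_rot: [180.0, -0.1, -13.3]
force: [-0.1, 0.8, 0.1]
gripper_width: 0.5
gripper_force: 0.0
```

apply_moves(deltas=[[0, 0.005, 0, 0, -1], [0, 0.01, 0, 0, -1], [0, 0.015, 0, 0, -1], [0, 0.02, 0, 0, -1], [0, 0.02, 0, 0, -1]])

```text
time_s: 9.45
ee_pos: [468.5, -105.2, 101.4]
ee_rot: [-179.9, -0.0, -13.4]
force: [0.5, 4.1, 1.8]
gripper_width: 0.2
gripper_force: 2.1
```

apply_moves(deltas=[[0, 0.003, 0, 0, -1], [0, 0.006, 0, 0, -1], [0, 0.006, 0, 0, -1]])

```text
time_s: 9.75
ee_pos: [468.2, -106.4, 101.5]
ee_rot: [-179.4, 0.0, -13.6]
force: [3.6, 20.1, 3.1]
gripper_width: 0.4
gripper_force: 10.6
```

apply_moves(deltas=[[0, 0.003, 0, 0, -1], [0, 0.006, 0, 0, -1], [0, 0.009, 0, 0, -1], [0, 0.009, 0, 0, -1]])

```text
time_s: 10.15
ee_pos: [465.8, -114.5, 101.5]
ee_rot: [-179.3, 0.1, -13.6]
force: [3.3, 23.2, 4.7]
gripper_width: 0.2
gripper_force: 11.5
```

apply_moves(deltas=[[0, 0.003, 0, 0, -1], [0, 0.005, 0, 0, -1], [0, 0.005, 0, 0, -1]])

```text
time_s: 10.45
ee_pos: [464.5, -118.9, 101.5]
ee_rot: [-179.3, 0.1, -13.6]
force: [3.1, 23.7, 4.5]
gripper_width: 0.6
gripper_force: 12.2
```

apply_moves(deltas=[[0, -0.01, 0, 0, -1], [0, -0.012, -0.01, 0, -1], [0, -0.012, -0.06, 0, -1], [-0.05, -0.012, -0.105, 0, -1], [-0.085, -0.012, -0.105, 0, -1]])

```text
time_s: 10.95
ee_pos: [386.6, -95.4, 210.0]
ee_rot: [179.9, -0.5, -13.2]
force: [-0.2, 0.3, -0.0]
gripper_width: 0.5
gripper_force: 0.0
```

apply_moves(deltas=[[0, 0, 0, 0, -1], [0, 0, 0, 0, -1], [0, 0, 0, 0, -1]])

```text
time_s: 11.25
ee_pos: [384.7, -94.5, 206.3]
ee_rot: [180.0, -0.1, -13.3]
force: [-0.3, -0.3, 0.4]
gripper_width: 0.4
gripper_force: 0.0
```

```bash
python3 - <<'E'
from h import *
import pickle
s=env.state(); im=cams.grab_frame("wrist"); pickle.dump(s,open("s4.pkl","wb")); print(s['time_s'],s['ee_pos'],s['ee_rot'])
cv2.imwrite("pics/w4c.png",cv2.resize(im[0:290,130:490],None,fx=2,fy=2,interpolation=cv2.INTER_CUBIC))
t=cams.grab_frame("top"); cv2.imwrite("pics/top1.png",t)
a=cv2.imread("pics/top0.png"); r=lambda i:cv2.resize(i[145:250,270:490],None,fx=3,fy=2.85,interpolation=cv2.INTER_CUBIC)
cv2.imwrite("pics/cmp.png",np.vstack([r(a),r(t)])[:600])
E
```

```text
11.25 [384.70203445 -94.45249568 206.31620093] [ 1.79960208e+02 -6.45974148e-02 -1.32630859e+01]
```

View pics/w4c.png

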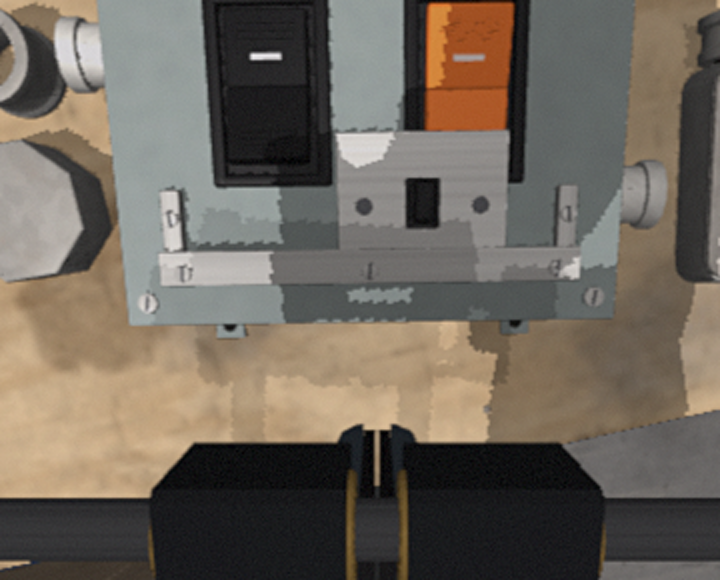

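View pics/cmp.png

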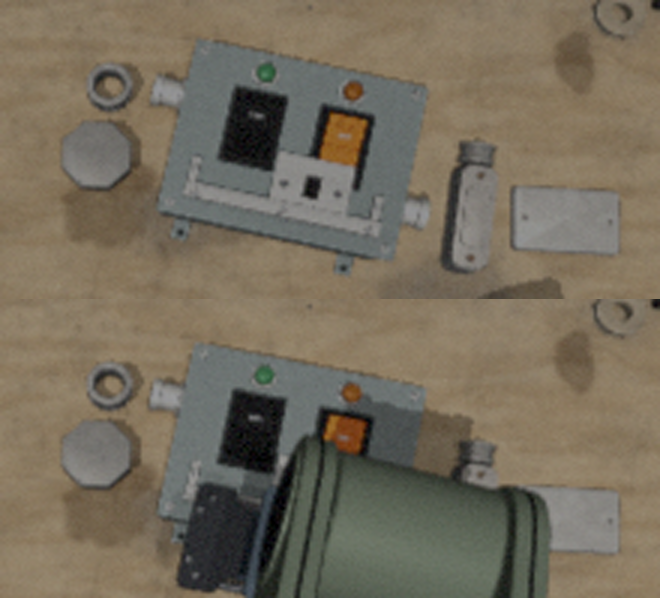

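Coupling, octagon box and conduit body are where they were, and the panel is nearly back. Its near corners are at crop (130,325) and (612,317), and the lug is at (422,202). Re-measuring.

```bash
cat >> h.py <<'E'
def meas(f,nl,nr,lug):
    import pickle
    P=pose("wrist",pickle.load(open(f,"rb"))); g=lambda u,v,z:ray(P,(u/2+130,v/2),z)[:2]
    a,b=g(*nl,81),g(*nr,81); y=a-b; yaw=np.degrees(np.arctan2(-y[0],y[1])); A=rot([0,0,yaw])[:2,:2]; c=(a+b)/2+A@[85,0]
    L=lambda p:np.round(A.T@(p-c),1); print("w",np.linalg.norm(y),"c",c,"yaw",yaw,"lug",L(g(*lug,109.5)))
    return c,A,L,g
E
python3 - <<'E'
from h import *
c,A,L,g=meas("s4.pkl",(130,325),(612,317),(422,202))
print(L(g(204,186,86)),L(g(331,186,86)),L(g(523,181,86)))
t=c+A@[-8,41]; print(t,c+A@[28,-40]); move([*t,130])
E
```

```text
w 215.03445062477448 c [ 497.01005473 -117.48957489] yaw -12.327058678611328 lug [-35.8 -20.9]
[-26.7  68.8] [-27.6  15.6] [-26.9 -64.8]
[497.94765905 -75.72690139] [ 515.82483939 -162.54513923]
delta m [ 0.106  -0.044   0.0757] yaw now -13.253551622188883
```

Restored to within about 3 mm and 1°. Pressing the black rocker again, deeper this time.

apply_moves(deltas=[[0.04, -0.018, 0, 0, -1], [0.08, -0.036, 0, -0.016, -1], [0.106, -0.044, 0.03, -0.016, -1], [0.106, -0.044, 0.076, -0.016, -1], [0.106, -0.044, 0.09, -0.016, -1]])

```text
time_s: 11.85
ee_pos: [495.5, -74.8, 110.8]
ee_rot: [180.0, 0.6, -12.3]
force: [0.4, 0.2, -0.4]
gripper_width: 0.3
gripper_force: 0.0
```

apply_moves(deltas=[[0, 0, 0.006, 0, -1], [0, 0, 0.012, 0, -1], [0, 0, 0.015, 0, -1], [0, 0, 0.015, 0, -1]])

```text
time_s: 12.25
ee_pos: [497.7, -75.4, 101.6]
ee_rot: [180.0, -0.1, -12.3]
force: [0.3, 0.5, 0.6]
gripper_width: 0.7
gripper_force: 0.0
```

apply_moves(deltas=[[0, 0, 0.002, 0, -1], [0, 0, 0.004, 0, -1], [0, 0, 0.006, 0, -1], [0, 0, 0.008, 0, -1], [0, 0, 0.008, 0, -1]])

```text
time_s: 12.75
ee_pos: [497.2, -75.3, 92.8]
ee_rot: [180.0, -0.0, -12.3]
force: [-0.2, -0.3, 0.7]
gripper_width: 0.5
gripper_force: 0.0
```

apply_moves(deltas=[[0, 0, 0.001, 0, -1], [0, 0, 0.002, 0, -1], [0, 0, 0.002, 0, -1]])

```text
time_s: 13.05
ee_pos: [497.3, -75.3, 90.9]
ee_rot: [180.0, 0.0, -12.3]
force: [-0.0, 0.1, -0.0]
gripper_width: 0.4
gripper_force: 0.0
```

apply_moves(deltas=[[0, 0, 0.001, 0, -1], [0, 0, 0.002, 0, -1], [0, 0, 0.002, 0, -1]])

```text
time_s: 13.35
ee_pos: [497.3, -75.3, 89.1]
ee_rot: [180.0, -0.0, -12.3]
force: [-1.3, -0.1, 0.6]
gripper_width: 0.7
gripper_force: 0.2
```

apply_moves(deltas=[[0, 0, 0.001, 0, -1], [0, 0, 0.001, 0, -1]])

```text
time_s: 13.55
ee_pos: [497.4, -75.3, 88.9]
ee_rot: [180.0, -0.0, -12.3]
force: [-1.3, 0.3, 5.3]
gripper_width: 0.1
gripper_force: 2.9
```

apply_moves(deltas=[[0, 0, 0.001, 0, -1], [0, 0, 0.001, 0, -1]])

```text
time_s: 13.75
ee_pos: [497.5, -75.3, 88.7]
ee_rot: [180.0, -0.1, -12.3]
force: [-3.6, 0.6, 11.9]
gripper_width: 0.6
gripper_force: 5.9
```

It bottomed against a hard stop at z≈89, so the rocker is fully over. Now to the right of the lug, pushing in small steps and watching the force.

apply_moves(deltas=[[0, 0, -0.042, 0, -1], [0, 0, -0.042, 0, -1], [-0.012, 0.043, -0.042, 0, -1], [-0.025, 0.087, -0.042, 0, -1], [-0.025, 0.087, -0.042, 0, -1]])

```text
time_s: 14.25
ee_pos: [451.8, -157.9, 128.7]
ee_rot: [179.9, 0.1, -12.6]
force: [1.4, 0.7, -0.7]
gripper_width: 0.3
gripper_force: 0.0
```

apply_moves(deltas=[[0, 0, 0, 0, -1], [0, 0, 0.01, 0, -1], [0, 0, 0.02, 0, -1], [0, 0, 0.028, 0, -1], [0, 0, 0.028, 0, -1]])

```text
time_s: 14.75
ee_pos: [453.4, -153.9, 99.3]
ee_rot: [-180.0, 0.2, -12.3]
force: [0.1, 0.3, -0.4]
gripper_width: 0.5
gripper_force: 0.0
```

apply_moves(deltas=[[0, -0.005, 0, 0, -1], [0, -0.01, 0, 0, -1], [0, -0.015, 0, 0, -1], [0, -0.018, 0, 0, -1], [0, -0.018, 0, 0, -1]])

```text
time_s: 15.25
ee_pos: [458.4, -136.8, 101.4]
ee_rot: [-180.0, -0.0, -12.3]
force: [-1.1, -0.2, 0.4]
gripper_width: 0.2
gripper_force: 0.0
```

apply_moves(deltas=[[0, -0.004, 0, 0, -1], [0, -0.008, 0, 0, -1], [0, -0.01, 0, 0, -1], [0, -0.01, 0, 0, -1]])

```text
time_s: 15.65
ee_pos: [460.4, -127.2, 101.2]
ee_rot: [-180.0, -0.0, -12.3]
force: [0.4, -0.2, -0.8]
gripper_width: 0.7
gripper_force: 0.0
```

apply_moves(deltas=[[0, -0.003, 0, 0, -1], [0, -0.004, 0, 0, -1], [0, -0.004, 0, 0, -1]])

```text
time_s: 15.95
ee_pos: [461.2, -123.5, 101.1]
ee_rot: [-180.0, -0.0, -12.3]
force: [0.1, 0.5, 0.3]
gripper_width: 0.4
gripper_force: 0.2
```

apply_moves(deltas=[[0, -0.004, 0, 0, -1], [0, -0.008, 0, 0, -1], [0, -0.012, 0, 0, -1]])

```text
time_s: 16.25
ee_pos: [463.7, -111.6, 101.1]
ee_rot: [180.0, -0.0, -12.3]
force: [0.0, -1.5, 0.2]
gripper_width: 0.5
gripper_force: 0.7
```

apply_moves(deltas=[[0, -0.003, 0, 0, -1], [0, -0.006, 0, 0, -1], [0, -0.006, 0, 0, -1]])

```text
time_s: 16.55
ee_pos: [465.0, -105.5, 101.1]
ee_rot: [-180.0, 0.0, -12.3]
force: [1.2, 0.6, -0.0]
gripper_width: 0.5
gripper_force: 0.0
```

apply_moves(deltas=[[0, -0.002, 0, 0, -1], [0, -0.004, 0, 0, -1], [0, -0.004, 0, 0, -1]])

```text
time_s: 16.85
ee_pos: [465.7, -102.0, 101.0]
ee_rot: [180.0, 0.0, -12.3]
force: [-0.6, -1.0, 0.8]
gripper_width: 0.2
gripper_force: 0.4
```

apply_moves(deltas=[[0, -0.001, 0, 0, -1], [0, -0.002, 0, 0, -1], [0, -0.002, 0, 0, -1]])

```text
time_s: 17.15
ee_pos: [465.8, -101.8, 101.1]
ee_rot: [179.8, 0.0, -12.2]
force: [-1.5, -7.6, 0.9]
gripper_width: 0.3
gripper_force: 3.8
```

The finger came against the stop at 7.6 N. Backing off to check.

apply_moves(deltas=[[0, 0.006, 0, 0, -1], [0, 0.012, -0.01, 0, -1], [0, 0.012, -0.06, 0, -1], [-0.05, 0.012, -0.105, 0, -1], [-0.085, 0.012, -0.105, 0, -1]])

```text
time_s: 17.65
ee_pos: [383.2, -94.4, 210.1]
ee_rot: [-180.0, -0.5, -12.4]
force: [-1.1, 0.1, -0.7]
gripper_width: 0.4
gripper_force: 0.0
```

apply_moves(deltas=[[0, 0, 0, 0, -1], [0, 0, 0, 0, -1], [0, 0, 0, 0, -1]])

```text
time_s: 17.95
ee_pos: [381.3, -93.9, 206.3]
ee_rot: [-180.0, -0.1, -12.3]
force: [0.2, -1.1, 0.8]
gripper_width: 0.1
gripper_force: 0.0
```

```bash
python3 - <<'E'
from h import *
import pickle
s=env.state(); im=cams.grab_frame("wrist"); pickle.dump(s,open("s5.pkl","wb")); print(s['time_s'],s['ee_pos'],s['ee_rot'])
cv2.imwrite("pics/w5c.png",cv2.resize(im[0:290,130:490],None,fx=2,fy=2,interpolation=cv2.INTER_CUBIC))
E
```

```text
17.95 [381.31321041 -93.93259191 206.32866535] [-1.79985744e+02 -5.73636121e-02 -1.23472090e+01]
```

View pics/w5c.png

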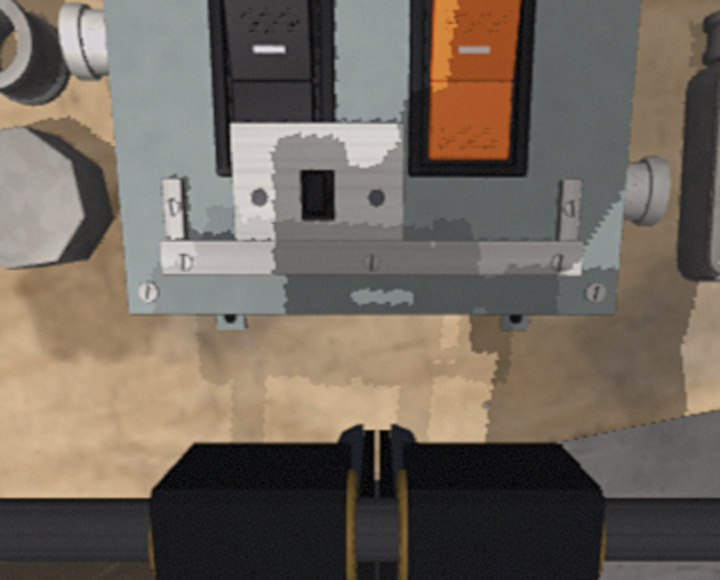

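The slide now covers the black rocker's near end, and the black rocker shows as off. The lug is at crop (318,195), and the near corners are at (130,314) and (617,314).

```bash
python3 - <<'E'
from h import *
c,A,L,g=meas("s5.pkl",(130,314),(617,314),(318,195))
print(L(g(409,175,86)),L(g(527,176,86)))
t=c+A@[27,-40]; print(t); move([*t,130])
E
```

```text
w 216.71166179562255 c [ 496.47292328 -118.29098742] yaw -12.355404747267347 lug [-36.   21.3]
[-26.6 -14.9] [-27.  -64.1]
[ 514.28857607 -163.14187944]
delta m [0.1446 0.0392 0.076 ] yaw now -12.341728250130318
```

Now the far half of the orange rocker.

apply_moves(deltas=[[0.045, 0.012, 0, 0, -1], [0.09, 0.024, 0, 0, -1], [0.13, 0.036, 0, 0, -1], [0.1445, 0.039, 0.04, 0, -1], [0.1445, 0.039, 0.076, 0, -1]])

```text
time_s: 18.5
ee_pos: [517.0, -164.2, 127.9]
ee_rot: [180.0, -0.1, -12.4]
force: [0.2, 0.9, -0.8]
gripper_width: 0.4
gripper_force: 0.0
```

apply_moves(deltas=[[0, 0, 0.005, 0, -1], [0, 0, 0.015, 0, -1], [0, 0, 0.024, 0, -1], [0, 0, 0.028, 0, -1], [0, 0, 0.028, 0, -1]])

```text
time_s: 19.0
ee_pos: [513.6, -162.7, 102.6]
ee_rot: [180.0, -0.0, -12.3]
force: [0.8, 0.2, 0.3]
gripper_width: 0.3
gripper_force: 0.0
```

apply_moves(deltas=[[0, 0, 0.002, 0, -1], [0, 0, 0.004, 0, -1], [0, 0, 0.006, 0, -1], [0, 0, 0.008, 0, -1], [0, 0, 0.008, 0, -1]])

```text
time_s: 19.5
ee_pos: [513.6, -162.8, 94.2]
ee_rot: [180.0, -0.0, -12.3]
force: [1.2, 0.0, 1.0]
gripper_width: 0.5
gripper_force: 0.5
```

apply_moves(deltas=[[0, 0, 0.002, 0, -1], [0, 0, 0.004, 0, -1], [0, 0, 0.004, 0, -1]])

```text
time_s: 19.8
ee_pos: [513.2, -162.7, 89.8]
ee_rot: [-180.0, 0.0, -12.3]
force: [0.6, -0.7, 0.7]
gripper_width: 0.7
gripper_force: 0.6
```

apply_moves(deltas=[[0, 0, 0.001, 0, -1], [0, 0, 0.0015, 0, -1], [0, 0, 0.0015, 0, -1]])

```text
time_s: 20.1
ee_pos: [513.3, -162.7, 89.4]
ee_rot: [180.0, 0.0, -12.3]
force: [-1.8, 0.0, 7.3]
gripper_width: 0.7
gripper_force: 3.0
```

It bottomed on its stop at 7 N. Lifting off and backing away for a final check.

apply_moves(deltas=[[0, 0, -0.04, 0, -1], [0, 0, -0.08, 0, -1], [-0.04, 0, -0.117, 0, -1], [-0.085, 0, -0.117, 0, -1], [-0.13, -0.035, -0.117, 0, -1]])

```text
time_s: 20.6
ee_pos: [396.6, -107.2, 206.3]
ee_rot: [179.9, -0.1, -12.5]
force: [0.8, 1.6, -0.2]
gripper_width: 0.6
gripper_force: 0.0
```

apply_moves(deltas=[[0, 0, 0, 0, -1], [0, 0, 0, 0, -1], [0, 0, 0, 0, -1]])

```text
time_s: 20.9
ee_pos: [399.2, -106.5, 205.6]
ee_rot: [180.0, -0.0, -12.3]
force: [-0.1, 0.8, 0.6]
gripper_width: 0.3
gripper_force: 0.0
```

```bash
python3 - <<'E'
from h import *
s=env.state(); im=cams.grab_frame("wrist"); print(s['time_s'],s['ee_pos'],s['force'])
cv2.imwrite("pics/w6c.png",cv2.resize(im[0:290,130:490],None,fx=2,fy=2,interpolation=cv2.INTER_CUBIC))
E
```

```text
20.9 [ 399.15690426 -106.51732191  205.62784013] [-0.14898136  0.78007481  0.64939361]
```

View pics/w6c.png

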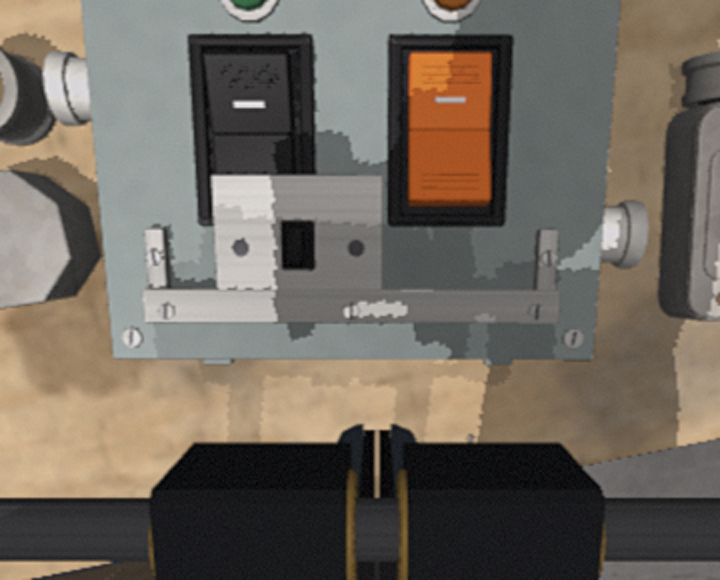

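The orange rocker now shows its near end raised (near edge at crop y≈205), which is the opposite tilt to the black one. The slide still covers the black rocker's near end. Handing in.

```bash
python3 -c "
from workcell import env
print(env.job_done())"
```

```text
the job is handed in; nothing more can be done
None
```

The panel is changed over to standby (black off, slide at its left stop over the black rocker's near end, orange on) and handed in at about 21 s; but my first press fell short, so pushing the slide against the still-on rocker shifted the panel about 10 mm and 4.5°, and I pushed it back by the lug to within about 3 mm and 1° before redoing the steps in order.

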